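# Tip the slide tray on edge into the scanner's loading slot

### The arm

A 6-joint arm with a two-finger parallel gripper is mounted at the origin on the work surface. World frame = base frame: x ahead of the robot, y to its left, z up, the work surface at z = 0. Lengths are in m, angles in rad, forces in N, time in s.
With the tool pointing down it reaches from about 0.275 to 1 m from the base axis. Payload 8.4 kg.
Tool frame: the origin (TCP) lies midway between the tips of the shut fingers; the grasp point (between the pads) lies behind it (manip.grasp_offset is the z of the grasp point in the tool frame, in m); z points along the fingers, y is the line along which they close (so a half turn about z gives the same grasp; the last joint's range is limited). The gripper opens to 85 mm and grips with 20 to 120 N. Pads are 22 mm wide; open, the fingers measure 114 mm over their backs; the gripper's body (76 mm by 85 mm) begins 54 mm behind the grasp point. The pads swing forward as they close: fully open they stand 13 mm farther back than shut.
Start: joints at [-1.321, 0.353, 1.633, -0, 1.155, -0.002], TCP at [0.156, -0.605, 0.231] pointing down, gripper open.
Joint ranges: [-2.63, 2.63], [-0.92, 2.1], [0.06, 2.66], [-1.3, 4.44], [0, 2.69], [-3.02, 3.02]. Speed limits (rad/s): [2.22, 2.22, 2.79, 3.14, 3.14, 3.14].

### API

Orientations are given as a unit quaternion [x, y, z, w].
In Python, from bench import manip, inverse_kinematics, readout, imaging, hand_in gives the robot as it stands. Calls block until the motion is done:
- manip.move_to(position, orientation): joint-space move of the TCP to a pose.
- manip.movel(position, attitude=None, speed=0.15, force_limit=None): straight line of the TCP; attitude=None keeps the orientation; speed is the mean speed in m/s. With force_limit (N) it stops when the force on the tool has changed by that much, and returns True; else False.
- manip.move_j(angles): joint-space move.
- manip.move_gripper(opening): finger opening in m; the grip force is fixed at half the most; returns when the fingers have stopped.
- manip.hold(seconds).
- inverse_kinematics(position, orientation): joint angles nearest the present ones, or None.
- readout.state(): the state.
- imaging.capture(name): name is "scene" or "top" or "wrist"; returns the picture (384x512x3 uint8, red, green, blue); there is no depth.
- imaging.camera_info(name): a dict with "mtx" (3x3 intrinsics, pixels), "T" (4x4, takes a point from camera to world coordinates). Camera axes: x right, y down, z forward; pixel columns grow to the right and rows downward; lengths in m; the calibration is good to about 2 mm. A picture is of the moment at which its call begins: read the wrist's pose just before it. camera_info takes no time and is no camera call; for the wrist camera it gives the pose at the moment of the call.
A pose or a line that the arm cannot do raises manip.IKError and nothing moves.
- hand_in(): hands the job in; it is judged then, once.
The state is a dict: "clock": time; "joints": joint angles; "qd": joint speeds; "tau": joint torques, N m; "position": TCP position; "eef_rot": TCP orientation; "force": force on the tool from outside, world axes, zero at the start; "ft_torque": the same for the moment, N m; "finger_gap": finger opening in m; "grasp_force": force on a finger pad.
Only numpy, scipy, OpenCV 4.12 (cv2) and the standard library are available. Lean on these libraries where they do the work, as an engineer would, in place of code of your own. Each camera call takes 0.05 s, during which the arm holds its last target. There are 200 camera calls.

### The job

Load the slide tray into the scanner's upright slot: slide it flat along the two runners until its far edge lies squarely against both stop posts, centred over the slot, then tip it up from its near edge so that it stands on its far edge, the side with the slides facing the posts, and goes down the slot until it is fully home. Leave it standing there at rest, and do not knock the other things on the bench about.

Things in the scene. Friction and masses are not known exactly. Their poses are not given: they have to be found in the camera images.
- loader: Fixed grey loading stand of the slide scanner on the bench. Origin: on the bench under its middle; x points from the robot's side to the slot and posts, y left, z up. Coordinates below are mm in this frame; its yaw varies by 0.3 rad either way. White scanner housing beyond x = 92 to 212, y -115 to 115, 96 high.
- gap_mouth (a point): Near end of the open gap between the runners, at x -80, y 0, z 100 of the loader. Runners: flat tops at z 100, x -80 to 60, y 32 to 95 and -95 to -32. The gap (64 wide) is open above and at its near end and free down to 6 above the bench, as far as a crosspiece (x 50 to 60, 50 high): room for a tilted finger to reach under the tray.
- slot_mouth (a point): Centre of the slot's open top, at x 67, y 0, z 100 of the loader. Slot: x 60 to 74 (14 wide), y -75 to 75, floor at z 25. A tray passes down it only when nearly upright; when home it stands 25 proud of the runners.
- post_left (a point): Top of the left stop post, middle of its near face, at x 74, y 49, z 170 of the loader. Two square steel posts, 18 wide, centred at y 49 and y -49, 70 tall above the runners' level, near faces at x 74, flush with the slot's far wall; 80 free between them.
- tray: Loose flat aluminium slide tray, 100 (its x) x 125 (its y) x 10 mm (its z), 0.15 to 0.28 kg, four glass slides sunk flush in its top side. Starts flat on the runners, short of the slot, off-centre and askew. Origin: centre of its underside; x towards its far edge (the edge that goes down the slot), z out of its top side, with the slides.
- tray_lead (a point): Middle of the lower arris of the tray's far edge (50 mm along the tray's x from its origin, on the underside); goes first down the slot.
- tray_trail (a point): Middle of the lower arris of the tray's near edge (-50 mm along the tray's x, on the underside); the edge to tip it up by.
- slidebox: Bystander, loose: closed clear slide box, 100 x 80 x 34 mm; origin at the centre of its underside. Leave it alone.
- objective: Bystander, loose: steel microscope objective standing upright, 32 mm diameter, 50 mm tall; origin at the centre of its underside. Leave it alone.
- stain: Bystander, loose: amber stain jar with a black cap, 52 mm diameter, 85 mm tall; origin at the centre of its underside. Leave it alone.
- petri: Bystander, loose: closed glass petri dish, 90 mm diameter, 18 mm tall; origin at the centre of its underside. Leave it alone.
- mouse: Bystander, loose: white computer mouse, 105 x 60 x 31 mm; origin at the centre of its underside. Leave it alone.
- logbook: Bystander, loose: closed grey logbook, 150 x 105 x 22 mm; origin at the centre of its underside. Leave it alone.

How it is judged:
On the way:
1. the tray lies flat and square against both stop posts, over the slot (x of tray_lead in the frame of loader above 0.068 m and angle between the x axis of tray and the x axis of loader, either way round below 0.08 rad and z of tray_lead in the frame of loader above 0.09 m and angle between tray's own z axis and vertical below 0.12 rad), for 0.1 s.
At the end, for the whole second after the job is handed in: The tray stands on edge in the slot, far edge down within 5 mm of the slot's floor, upright and level within 0.1 rad, its top side (slides) towards the posts, and at rest (z of tray_lead in the frame of loader below 0.03 m and angle between the x axis of tray and the z axis of loader, either way round below 0.1 rad and angle between the y axis of tray and the y axis of loader, either way round below 0.1 rad and x of tray_lead in the frame of loader between 0.056 and 0.068 m and z of tray_trail in the frame of loader above 0.1 m and linear speed of tray below 0.02 m/s); the robot touches nothing.
It fails at once if another thing on the bench is shifted by more than 40 mm or tipped over (distance of any of slidebox, objective, stain, petri, mouse, logbook from where it was at the start of the episode above 0.04 m or angle between any of slidebox, objective, stain, petri, mouse, logbook's own z axis and vertical above 0.6 rad).
It fails at once if the tray falls off the loading stand (horizontal distance between tray and loader above 0.16 m or height (world z) of tray below 0.03 m).
It also fails if it takes over 64 s, if anything falls off the work surface, if the arm or the gripper's body presses on something with over 40 N, if the wrist force passes 120 N, or if a joint passes its speed limit or range.

## Working session

There is one attempt and no reset: what is moved stays moved. The work goes in short steps, each a Python script; the robot and the scene stay as the last script left them, time stands still between calls to the robot, and variables do not carry over. Pictures are saved under pics/ and viewed, at most 10 in all, crops included, and the job is handed in when it is done.

```bash
mkdir -p pics; ls; python3 - <<'E'
from bench import manip, inverse_kinematics, readout, imaging
import cv2,numpy as np
for n in("scene","top"):
    im=imaging.capture(n); cv2.imwrite(f"pics/{n}0.png",cv2.resize(im[:,:,::-1],(800,600),interpolation=cv2.INTER_CUBIC))
    c=imaging.camera_info(n); print(n,c["mtx"].round(1).tolist(),c["T"].round(3).tolist())
print(readout.state(),manip.grasp_offset)
E
```

```text
pics
scene [[391.5, 0.0, 264.7], [0.0, 391.5, 194.0], [0.0, 0.0, 1.0]] [[0.278, 0.565, -0.777, 1.488], [0.961, -0.178, 0.214, -0.222], [-0.017, -0.806, -0.592, 0.775], [0.0, 0.0, 0.0, 1.0]]
top [[459.5, 0.0, 255.7], [0.0, 459.5, 189.1], [0.0, 0.0, 1.0]] [[-0.012, -0.99, 0.144, 0.389], [-1.0, 0.011, -0.008, 0.006], [0.007, -0.144, -0.99, 1.785], [0.0, 0.0, 0.0, 1.0]]
{'clock': 0.1, 'joints': array([-1.32137075e+00,  3.53579932e-01,  1.63403923e+00,  1.72716960e-05,
        1.15521470e+00, -2.39182919e-03]), 'qd': array([-0.00166613, -0.00142736, -0.00151548, -0.00031852,  0.00162924,
       -0.00010508]), 'tau': array([ 2.60813231e-04, -6.06356120e+01, -3.42820823e+01,  2.66333439e-05,
        4.02087666e-03, -1.71464319e-05]), 'position': array([ 0.15563423, -0.60487833,  0.23064489]), 'eef_rot': array([ 9.92084213e-01,  1.25572805e-01, -6.86219922e-05, -6.16850103e-04]), 'force': array([ 0.40958537,  0.01391307, -0.76760505]), 'ft_torque': array([-0.01614855, -0.02673958,  0.02690808]), 'grasp_force': 0.0, 'finger_gap': 0.08524522622903612} -0.0187
```

View pics/top0.png

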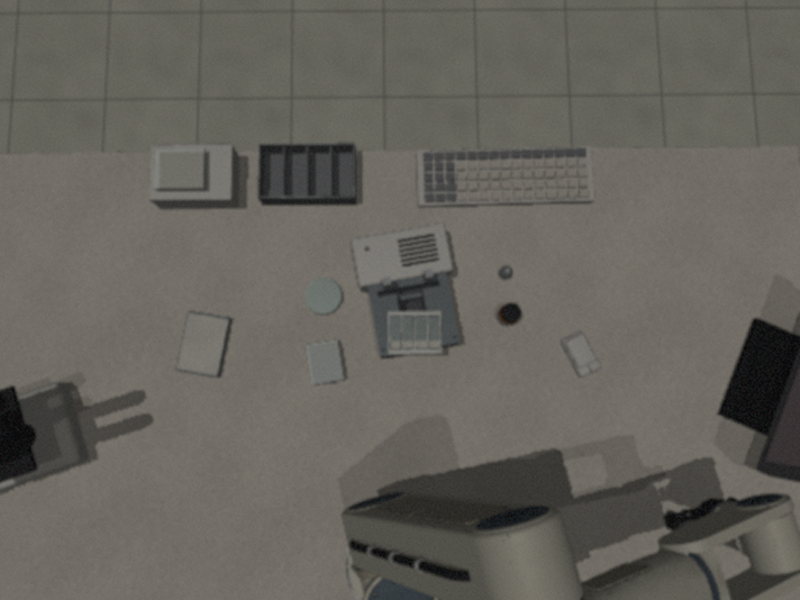

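View pics/scene0.png

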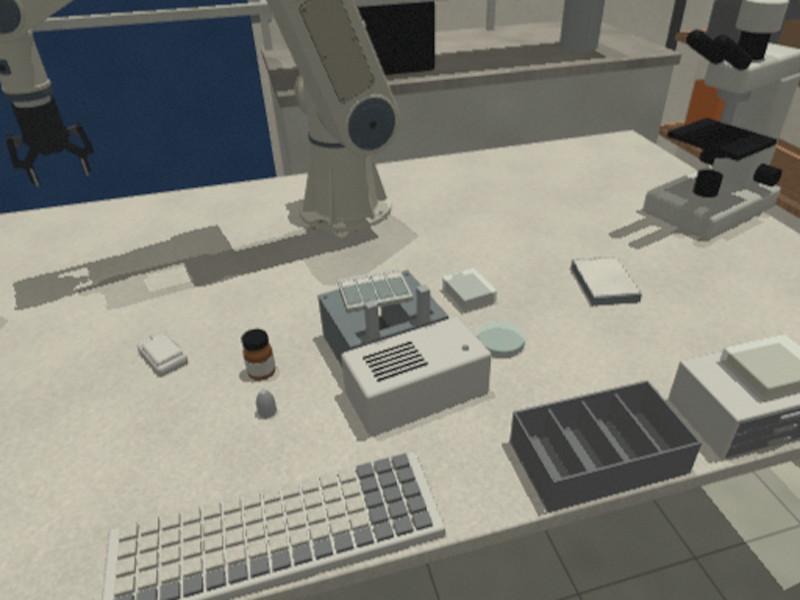

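```bash
cat > h.py <<'E'
from bench import manip, inverse_kinematics, readout, imaging, hand_in
import cv2,numpy as np
from scipy.spatial.transform import Rotation as R
def px2w(c,uv,z):
    uv=np.atleast_2d(uv).astype(float); d=np.c_[uv,np.ones(len(uv))]@np.linalg.inv(c["mtx"]).T@c["T"][:3,:3].T
    o=c["T"][:3,3]; return o+d*((z-o[2])/d[:,2])[:,None]
def quat(yaw,tilt=0,roll=0):
    """tool pointing down rotated up by tilt towards heading yaw (tilt=pi/2: horizontal); roll=0: closing line lateral; roll=pi/2: in the vertical plane"""
    z=np.array([np.sin(tilt),0,-np.cos(tilt)]); y=np.array([0,-1,0.]); x=np.cross(y,z)
    return (R.from_euler('z',yaw)*R.from_matrix(np.c_[x,y,z])*R.from_euler('z',roll)).as_quat()
E
python3 - <<'E'
from h import *
c=imaging.camera_info("top")
P=lambda l,z:px2w(c,np.array(l)/1.5625,z).round(3)
print("housing",P([(352,240),(445,225),(453,270),(360,285)],.096).tolist())
print("tray",P([(387,355),(441,353),(441,311),(388,312)],.11).tolist())
print("by",P([(323,296),(325,362),(505,272),(510,315),(580,353),(204,344)],.02).tolist())
for yaw in(0,.15):
  for X in(.40,.45,.5):
    for tilt in(0,.3,.6,.9,1.2,1.57):
        r=[]
        for roll in(0,np.pi/2,-np.pi/2):
            q=inverse_kinematics([X,0,.105],quat(yaw,tilt,roll)); r.append(None if q is None else q.round(2).tolist())
        print(yaw,X,tilt,r)
wc=imaging.camera_info("wrist"); s=readout.state()
T=np.eye(4);T[:3,:3]=R.from_quat(s["eef_rot"]).as_matrix();T[:3,3]=s["position"]
print((np.linalg.inv(T)@wc["T"]).round(3).tolist(),wc["mtx"].round(1).tolist())
E
```

```text
housing [[0.771, 0.105, 0.096], [0.805, -0.119, 0.096], [0.695, -0.136, 0.096], [0.661, 0.086, 0.096]]
tray [[0.493, 0.023, 0.11], [0.496, -0.103, 0.11], [0.595, -0.105, 0.11], [0.594, 0.02, 0.11]]
by [[0.646, 0.182, 0.02], [0.483, 0.176, 0.02], [0.702, -0.273, 0.02], [0.594, -0.281, 0.02], [0.498, -0.45, 0.02], [0.531, 0.473, 0.02]]
0 0.4 0 [[-0.0, 0.19, 2.21, -0.0, 0.74, 1.57], None, [-0.0, 0.19, 2.21, -0.0, 0.74, -0.0]]
0 0.4 0.3 [[-0.01, 0.08, 2.41, 0.0, 0.35, 1.56], None, [-0.01, 0.08, 2.41, 0.0, 0.35, -0.01]]
0 0.4 0.6 [[-0.01, 0.09, 2.62, 3.12, 0.16, -1.55], [-0.01, 0.09, 2.62, 3.12, 0.16, 0.02], None]
0 0.4 0.9 [None, None, None]
0 0.4 1.2 [None, None, None]
0 0.4 1.57 [None, None, None]
0 0.45 0 [[-0.0, 0.26, 2.11, -0.0, 0.77, 1.57], None, [-0.0, 0.26, 2.11, -0.0, 0.77, -0.0]]
0 0.45 0.3 [[-0.0, 0.15, 2.32, 0.0, 0.37, 1.56], None, [-0.0, 0.15, 2.32, 0.0, 0.37, -0.01]]
0 0.45 0.6 [[-0.01, 0.15, 2.52, 3.12, 0.13, -1.55], [-0.01, 0.15, 2.52, 3.12, 0.13, 0.02], None]
0 0.45 0.9 [None, None, None]
0 0.45 1.2 [None, None, None]
0 0.45 1.57 [[-0.01, 1.57, 2.64, 3.11, 2.64, -1.6], [
[... 1749 characters left out ...]
0.15 0.5 0.3 [[-0.04, 0.22, 2.22, 0.14, 0.41, 1.26], [-0.04, 0.22, 2.22, 0.14, 0.41, 2.83], [-0.04, 0.22, 2.22, 0.14, 0.41, -0.31]]
0.15 0.5 0.6 [[-0.1, 0.22, 2.42, 2.09, 0.16, -0.73], [-0.1, 0.22, 2.42, 2.09, 0.16, 0.84], [-0.1, 0.22, 2.42, 2.09, 0.16, -2.31]]
0.15 0.5 0.9 [[-0.18, 0.41, 2.59, 2.77, 0.76, -1.5], [-0.18, 0.41, 2.59, 2.77, 0.76, 0.07], None]
0.15 0.5 1.2 [None, None, None]
0.15 0.5 1.57 [[-0.32, 1.34, 2.56, 2.53, 2.24, -1.98], [-0.32, 1.34, 2.56, 2.53, 2.24, -0.41], [-0.32, 1.34, 2.56, 2.53, 2.24, 2.73]]
[[-0.0, -0.955, -0.298, 0.075], [1.0, -0.0, -0.001, -0.001], [0.001, -0.298, 0.955, -0.142], [0.0, 0.0, 0.0, 1.0]] [[268.5, 0.0, 253.5], [0.0, 268.5, 190.9], [0.0, 0.0, 1.0]]
```

```bash
python3 - <<'E'
from h import *
s=readout.state()
manip.move_to([.35,-.45,.36],quat(-.9,0,0))
manip.move_to([.59,-.05,.32],quat(.15,0,0))
c=imaging.camera_info("wrist"); im=imaging.capture("wrist")
np.savez("w1.npz",mtx=c["mtx"],T=c["T"],im=im)
cv2.imwrite("pics/w1.png",cv2.resize(im[:,:,::-1],(800,600),interpolation=cv2.INTER_CUBIC)); print(readout.state()["clock"],c["T"].round(3).tolist())
E
```

```text
3.25 [[0.148, -0.944, -0.294, 0.664], [-0.989, -0.141, -0.044, -0.039], [-0.0, 0.298, -0.955, 0.462], [0.0, 0.0, 0.0, 1.0]]
```

View pics/w1.png

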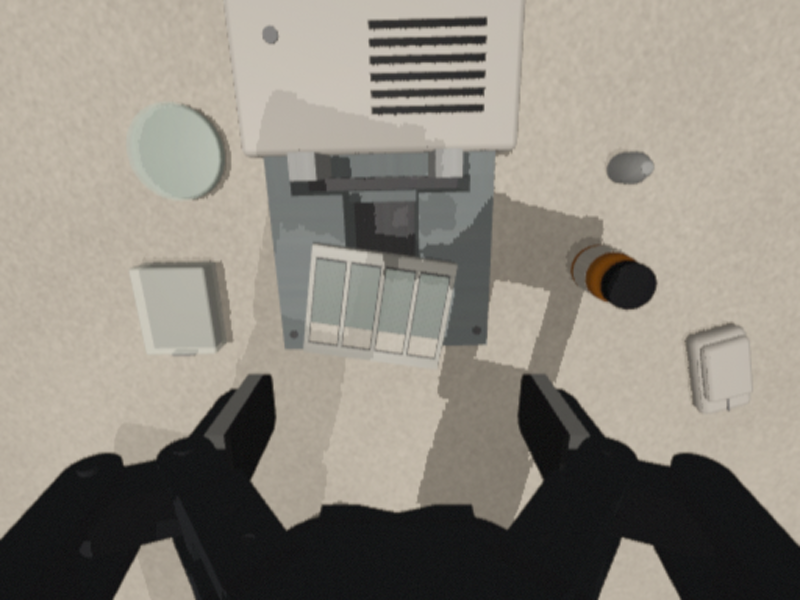

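```bash
cat >> h.py <<'E'
def fit2(model,pts):
    m=np.array(model,float);p=np.array(pts)[:,:2];mc=m.mean(0);pc=p.mean(0)
    H=(m-mc).T@(p-pc); a=np.arctan2(H[0,1]-H[1,0],H[0,0]+H[1,1]); Q=np.array([[np.cos(a),-np.sin(a)],[np.sin(a),np.cos(a)]])
    t=pc-Q@mc; return t,a,(p-(m@Q.T+t))
E
python3 - <<'E'
from h import *
c=dict(np.load("w1.npz"))
L=px2w(c,np.array([(285,348),(487,344),(291,193),(469,190)])/1.5625,.1)
t,a,r=fit2([(-.08,.095),(-.08,-.095),(.06,.075),(.06,-.075)],L);print("loader",t,a,r.round(4).tolist())
T=px2w(c,np.array([(314,243),(457,264),(438,363),(305,345)])/1.5625,.11)
t2,a2,r2=fit2([(.05,.0625),(.05,-.0625),(-.05,-.0625),(-.05,.0625)],T);print("tray",t2,a2,r2.round(4).tolist())
Q=R.from_euler('z',-a).as_matrix()[:2,:2];print("tray in loader",Q@(t2-t),a2-a)
E
```

```text
loader [ 0.58405494 -0.039008  ] 0.1711943219718204 [[-0.0, -0.0007], [-0.0004, -0.0001], [0.0008, 0.0], [-0.0004, 0.0008]]
tray [ 0.54678378 -0.04101204] 0.0019135638109284586 [[-0.0027, -0.001], [-0.0029, 0.0012], [0.0028, 0.0009], [0.0029, -0.0011]]
tray in loader [-0.03706774  0.00437474] -0.16928075816089194
```

```bash
cat >> h.py <<'E'
A=0.1712; O=np.array([.58405,-.03901,0]); RL=R.from_euler('z',A)
def W(x,y,z): return O+RL.apply([x,y,z])   # loader m -> world
def look(n,name="wrist"):
    c=imaging.camera_info(name); im=imaging.capture(name); np.savez(n+".npz",mtx=c["mtx"],T=c["T"])
    cv2.imwrite(f"pics/{n}.png",cv2.resize(im[:,:,::-1],(800,600),interpolation=cv2.INTER_CUBIC))
E
python3 - <<'E'
from h import *
q=quat(A)
manip.move_to(W(-.125,0,.16),q)
print(readout.state()["finger_gap"])
print(manip.movel(W(-.125,0,.091),speed=.1))
f=lambda:print(readout.state()["position"].round(4),(RL.inv().apply(readout.state()["position"]-O)).round(4),readout.state()["force"].round(2),readout.state()["clock"])
f()
print(manip.movel(W(-.05,0,.091),speed=.06,force_limit=15)); f()
print(manip.movel(W(-.030,0,.091),speed=.025,force_limit=10)); f()
look("w2")
E
```

```text
0.08558229723838263
False
[ 0.4615 -0.0603  0.0914] [-1.244e-01 -1.000e-04  9.140e-02] [ 0.12  0.38 -0.84] 4.925
False
[ 0.5346 -0.0476  0.091 ] [-0.0502 -0.      0.091 ] [0.54 0.06 0.52] 6.325
True
[ 0.5467 -0.0453  0.0904] [-0.0379  0.0001  0.0904] [-0.37  0.06 -0.47] 6.8917
```

View pics/w2.png

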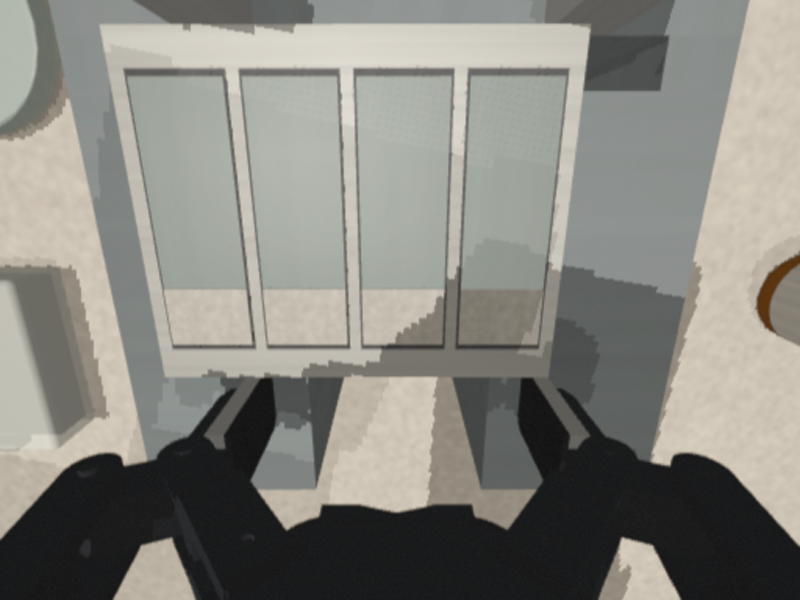

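```bash
python3 - <<'E'
from h import *
c=dict(np.load("w2.npz"))
p=px2w(c,np.array([(101,25),(588,24),(549,377),(165,377)])/1.5625,.11)
print(RL.inv().apply(p-O).round(4))
# feasibility for tip grip
for x,z in((-.026,.105),(-.03,.10),(-.06,.08),(-.1,.12),(.0,.165)):
  for t in(.7,.8,.9,1.0):
    print(x,t,[ (None if (k:=inverse_kinematics(W(x,0,z),quat(A,t,ro))) is None else k.round(2).tolist()) for ro in(np.pi/2,-np.pi/2)])
E
```

```text
[[ 0.0721  0.0757  0.11  ]
 [ 0.0723 -0.0476  0.11  ]
 [-0.0272 -0.0486  0.11  ]
 [-0.0273  0.0759  0.11  ]]
-0.026 0.7 [[-0.24, 0.32, 2.35, 2.18, 0.32, 0.62], [-0.24, 0.32, 2.35, 2.18, 0.32, -2.52]]
-0.026 0.8 [[-0.27, 0.36, 2.41, 2.42, 0.48, 0.34], [-0.27, 0.36, 2.41, 2.42, 0.48, -2.8]]
-0.026 0.9 [[-0.3, 0.43, 2.45, 2.54, 0.68, 0.19], [-0.3, 0.43, 2.45, 2.54, 0.68, -2.95]]
-0.026 1.0 [[-0.33, 0.52, 2.49, 2.59, 0.88, 0.08], None]
-0.03 0.7 [[-0.24, 0.33, 2.36, 2.22, 0.33, 0.58], [-0.24, 0.33, 2.36, 2.22, 0.33, -2.57]]
-0.03 0.8 [[-0.27, 0.37, 2.41, 2.44, 0.5, 0.32], [-0.27, 0.37, 2.41, 2.44, 0.5, -2.83]]
-0.03 0.9 [[-0.31, 0.44, 2.46, 2.55, 0.69, 0.17], [-0.31, 0.44, 2.46, 2.55, 0.69, -2.97]]
-0.03 1.0 [[-0.34, 0.53, 2.5, 2.59, 0.9, 0.07], None]
-0.06 0.7 [[-0.28, 0.36, 2.42, 2.34, 0.4, 0.4], [-0.28, 0.36, 2.42, 2.34, 0.4, -2.74]]
-0.06 0.8 [[-0.32, 0.42, 2.47, 2.49, 0.59, 0.21], [-0.32, 0.42, 2.47, 2.49, 0.59, -2.93]]
-0.06 0.9 [[-0.36, 0.51, 2.51, 2.56, 0.8, 0.08], None]
-0.06 1.0 [[-0.39, 0.61, 2.55, 2.58, 1.01, -0.01], None]
-0.1 0.7 [[-0.34, 0.2, 2.47, 2.04, 0.36, 0.67], [-0.34, 0.2, 2.47, 2.04, 0.36, -2.47]]
-0.1 0.8 [[-0.39, 0.26, 2.53, 2.28, 0.53, 0.37], [-0.39, 0.26, 2.53, 2.28, 0.53, -2.77]]
-0.1 0.9 [[-0.44, 0.35, 2.58, 2.4, 0.73, 0.19], [-0.44, 0.35, 2.58, 2.4, 0.73, -2.95]]
-0.1 1.0 [[-0.49, 0.46, 2.61, 2.46, 0.95, 0.05], None]
0.0 0.7 [[-0.21, 0.2, 2.27, 1.54, 0.24, 1.3], [-0.21, 0.2, 2.27, 1.54, 0.24, -1.84]]
0.0 0.8 [[-0.24, 0.22, 2.33, 2.09, 0.33, 0.73], [-0.24, 0.22, 2.33, 2.09, 0.33, -2.41]]
0.0 0.9 [[-0.26, 0.27, 2.39, 2.36, 0.49, 0.43], [-0.26, 0.27, 2.39, 2.36, 0.49, -2.71]]
0.0 1.0 [[-0.29, 0.33, 2.43, 2.5, 0.68, 0.27], [-0.29, 0.33, 2.43, 2.5, 0.68, -2.88]]
```

```bash
python3 - <<'E'
from h import *
q=quat(A,0,-np.pi/2)
f=lambda:print((RL.inv().apply(readout.state()["position"]-O)).round(4),readout.state()["force"].round(2),round(readout.state()["clock"],2))
manip.movel(W(-.05,0,.10),speed=.1); manip.movel(W(-.05,0,.19),speed=.25)
manip.move_gripper(0.0)
manip.move_to(W(.024,.115,.19),q)
manip.movel(W(.024,.115,.104),speed=.12); f()
print(manip.movel(W(.024,.074,.104),speed=.04,force_limit=12)); f()
manip.movel(W(.024,.10,.104),speed=.12); manip.movel(W(.024,.10,.2),speed=.25)
q=quat(A); manip.move_to(W(-.06,0,.2),q); manip.move_gripper(.085)
manip.movel(W(-.06,0,.091),speed=.12)
print(manip.movel(W(-.032,0,.091),speed=.03,force_limit=10)); f()
look("w3"); f()
E
```

```text
[0.0245 0.1149 0.1046] [-0.29  0.48  0.14] 10.61
False
[0.024  0.0741 0.1039] [ 0.64  0.23 -0.3 ] 11.78
True
[-0.0379  0.0001  0.0904] [0.07 0.1  0.19] 16.51
[-0.0379  0.0001  0.0903] [-0.45 -0.36  0.18] 16.56
```

View pics/w3.png

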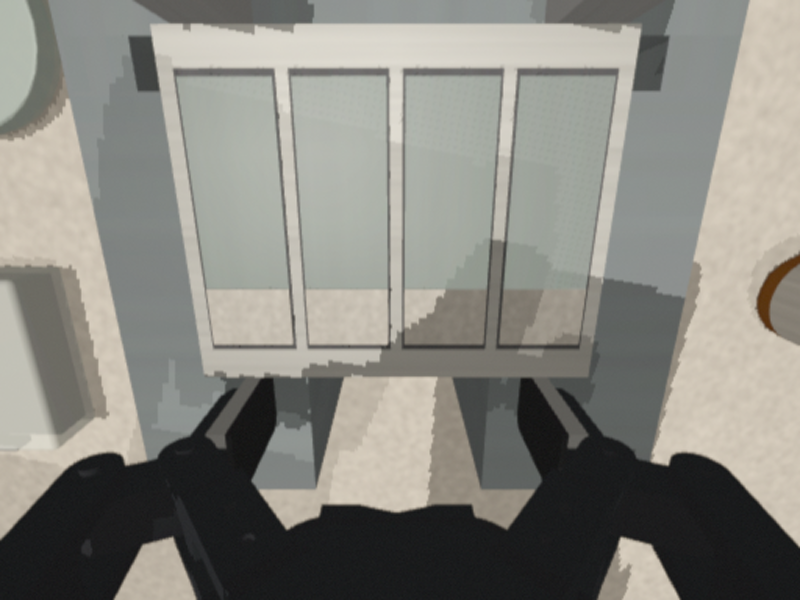

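```bash
cat >> h.py <<'E'
def f(): s=readout.state(); print((RL.inv().apply(s["position"]-O)).round(4),s["force"].round(2),s["finger_gap"].round(4),round(s["grasp_force"],1),round(s["clock"],2))
dn=lambda p:(np.array([np.cos(p),0,-np.sin(p)]),np.array([np.sin(p),0,np.cos(p)]))
smax=lambda p:(.014-.010*np.sin(p))/np.cos(p)
def N(p,s,P=(.060,0,.100)): return np.array(P)+(s-.1)*dn(p)[0]
PH=np.pi/2-1.0; AD=.015
E
python3 - <<'E'
from h import *
q=quat(A,1.0,np.pi/2); d,n=dn(PH); g=.036
manip.movel(W(-.06,0,.10),speed=.12); manip.movel(W(-.06,0,.2),speed=.25)
manip.move_gripper(g); g=readout.state()["finger_gap"]; print(g)
base=N(0,.014)+AD*d+(g/2-.005)*n
manip.move_to(W(*(base-.08*d+.05*n)),q); f()
manip.movel(W(*(base-.06*d)),speed=.15); f()
print(manip.movel(W(*base),speed=.1,force_limit=8)); f()
look("w4","scene")
im=cv2.imread("pics/w4.png")[230:450,270:550]; cv2.imwrite("pics/w4c.png",cv2.resize(im,None,fx=2.7,fy=2.7))
E
```

```text
0.03606073596769227Traceback (most recent call last):
  File "<stdin>", line 6, in <module>
  File "h.py", line 20, in f
    def f(): s=readout.state(); print((RL.inv().apply(s["position"]-O)).round(4),s["force"].round(2),s["finger_gap"].round(4),round(s["grasp_force"],1),round(s["clock"],2))
                                                                                                     ^^^^^^^^^^^^^^^^^^^^^
AttributeError: 'float' object has no attribute 'round'
```

```bash
sed -i 's/s\["finger_gap"\].round(4)/round(s["finger_gap"],4)/' h.py
python3 - <<'E'
from h import *
d,n=dn(PH); g=readout.state()["finger_gap"]; f()
base=N(0,.014)+AD*d+(g/2-.005)*n
manip.movel(W(*(base-.06*d)),speed=.15); f()
print(manip.movel(W(*base),speed=.1,force_limit=8)); f()
look("w4","scene")
im=cv2.imread("pics/w4.png")[230:450,270:550]; cv2.imwrite("pics/w4c.png",cv2.resize(im,None,fx=2.7,fy=2.7))
E
```

```text
[-0.0462  0.      0.1885] [-0.44 -0.22 -0.11] 0.036 0.0 20.02
[-5.660e-02  1.000e-04  1.351e-01] [-0.2   0.38 -0.07] 0.0359 0.0 20.53
False
[-0.0067  0.0003  0.103 ] [-0.1   0.18 -0.48] 0.0361 0.0 21.28
```

View pics/w4c.png

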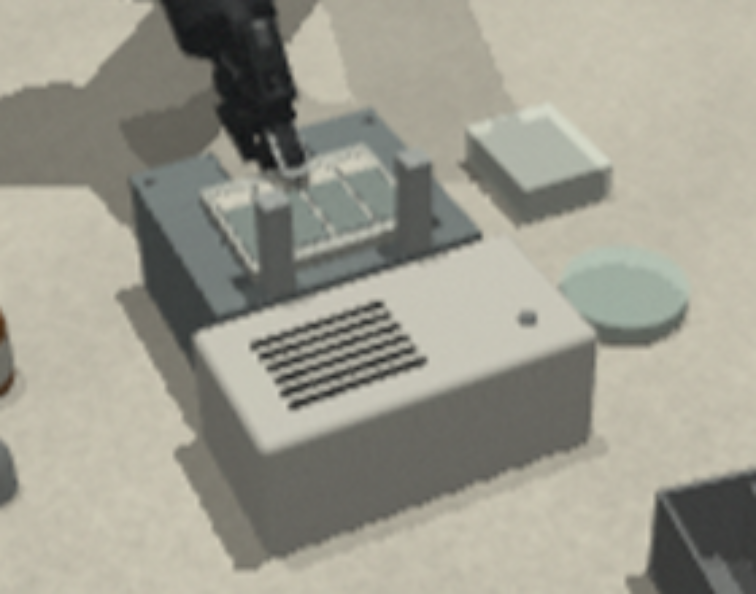

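```bash
python3 - <<'E'
from h import *
d,n=dn(PH); g=readout.state()["finger_gap"]
for p in np.linspace(0,PH,6):
    st=manip.movel(W(*(N(p,smax(p))+AD*d+(g/2)*n)),speed=.04,force_limit=25); f()
    if st: break
look("w5","scene")
im=cv2.imread("pics/w5.png")[200:420,270:550]; cv2.imwrite("pics/w5c.png",cv2.resize(im,None,fx=2.7,fy=2.7))
E
```

```text
[-3.700e-03 -1.000e-04  1.076e-01] [-0.69 -0.21 -1.26] 0.036 0.5 21.61
[-0.0041 -0.      0.1175] [-1.41  0.03 -0.64] 0.036 0.5 22.01
[-0.0031 -0.      0.1275] [-1.12 -0.67 -1.41] 0.0359 0.4 22.41
[-0.001  -0.      0.1374] [ 0.42 -0.03  0.24] 0.0362 0.3 22.81
[ 2.50e-03 -1.00e-04  1.47e-01] [-0.6  -0.02 -0.98] 0.0359 0.3 23.22
[ 0.0071 -0.      0.1561] [ 0.45 -0.86 -1.28] 0.0359 0.3 23.62
```

View pics/w5c.png

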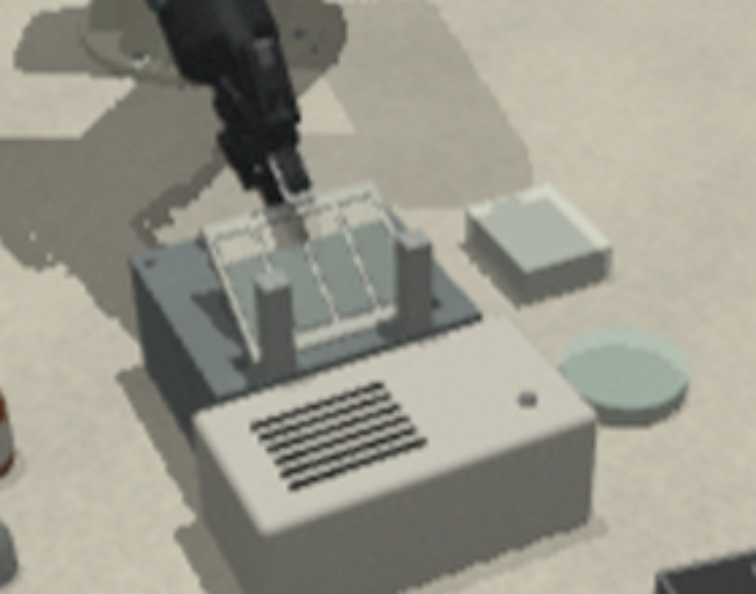

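```bash
python3 - <<'E'
from h import *
d,n=dn(PH); b=N(PH,smax(PH))+AD*d
for g in(.030,.024,.018,.0135):
    manip.move_gripper(g); g=readout.state()["finger_gap"]
    manip.movel(W(*(b+(g/2)*n)),speed=.05)
manip.move_gripper(.005); f()
look("w6","scene")
im=cv2.imread("pics/w6.png")[200:420,270:550]; cv2.imwrite("pics/w6c.png",cv2.resize(im,None,fx=2.7,fy=2.7))
P=(.061,0,.102)
for p in np.arange(PH,np.pi/2+.01,.1):
    d,n=dn(p); q=inverse_kinematics(W(*(N(p,.007,P)+AD*d+.005*n)),quat(A,np.pi/2-p,np.pi/2)); print(round(p,2),None if q is None else q.round(2))
E
```

```text
[3.000e-04 1.000e-04 1.456e-01] [-1.62 -0.51 -2.18] 0.0086 60.4 25.82
0.57 [-0.29  0.38  2.44  2.54  0.72  0.21]
0.67 [-0.26  0.3   2.38  2.41  0.51  0.39]
0.77 [-0.23  0.25  2.32  2.13  0.33  0.7 ]
0.87 [-0.2   0.22  2.24  1.52  0.23  1.34]
0.97 [-0.17  0.21  2.16  0.79  0.27  2.09]
1.07 [-0.14  0.22  2.08  0.4   0.39  2.49]
1.17 [-0.12  0.25  1.99  0.22  0.53  2.68]
1.27 [-0.1   0.28  1.9   0.13  0.67  2.79]
1.37 [-0.08  0.33  1.81  0.07  0.81  2.85]
1.47 [-0.06  0.38  1.72  0.03  0.94  2.9 ]
1.57 [-0.05  0.44  1.62  0.    1.08  2.93]
```

View pics/w6c.png

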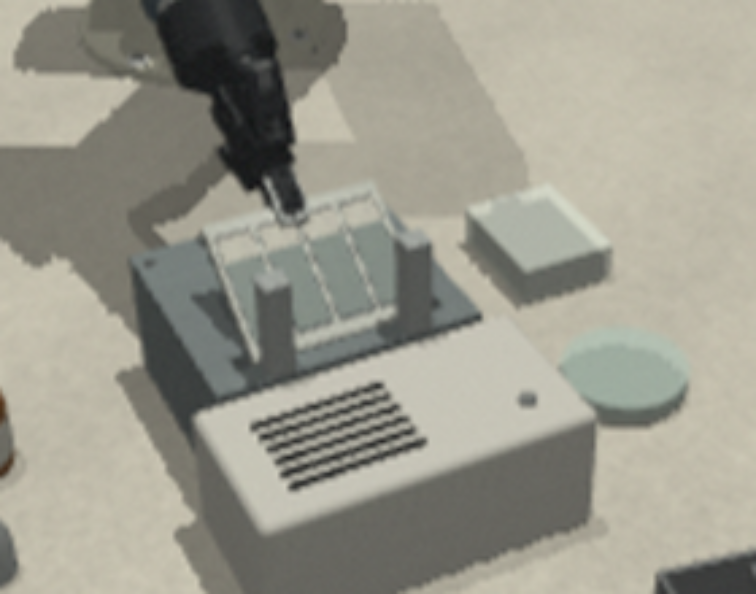

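```bash
python3 - <<'E'
from h import *
P=(.061,0,.102)
def go(p,v):
    d,n=dn(p); return manip.movel(W(*(N(p,.007,P)+AD*d+.005*n)),quat(A,np.pi/2-p,np.pi/2),speed=v,force_limit=25)
print(go(PH,.02)); f()
for p in [.63,.70,.76,.82,.87,.92,.97,1.02,1.08,1.2,1.32,1.45,np.pi/2]:
    st=go(p,.01 if .7<p<1.1 else .03); f()
    if st: print("STOP",p); break
look("w7","scene")
im=cv2.imread("pics/w7.png")[200:420,270:550]; cv2.imwrite("pics/w7c.png",cv2.resize(im,None,fx=2.7,fy=2.7))
E
```

```text
False
[-1.700e-03 -1.000e-04  1.488e-01] [ 0.38 -0.03 -1.48] 0.0084 60.1 26.19
[0.0016 0.     0.153 ] [-0.44  0.72 -1.66] 0.0083 60.1 26.5
[0.0045 0.0004 0.1561] [-0.14  0.62 -0.82] 0.0082 60.1 26.83
[0.0072 0.0004 0.1585] [ 0.11  0.1  -1.71] 0.0083 60.0 27.45
[0.0111 0.0003 0.162 ] [ 0.36  0.29 -1.56] 0.0084 60.0 28.07
[0.0142 0.0002 0.1645] [-0.91  0.99 -1.95] 0.0082 60.0 28.61
[0.0173 0.0003 0.1667] [-0.22  0.7  -1.3 ] 0.0086 60.0 29.15
[0.0207 0.0003 0.1688] [ 0.34 -1.32 -2.71] 0.0085 60.0 29.69
[0.0241 0.0003 0.1708] [-0.33  0.48 -1.37] 0.0085 60.0 30.23
[0.0283 0.0002 0.1728] [ 0.44  0.04 -2.38] 0.008 60.0 30.85
[0.037  0.0004 0.1759] [-0.33 -0.13 -2.21] 0.0082 60.0 31.31
[0.0456 0.0004 0.1779] [-0.25  0.34 -2.05] 0.0082 59.9 31.77
[0.0556 0.0003 0.1792] [ 0.27  0.25 -2.03] 0.0082 60.0 32.26
[0.0652 0.0002 0.1794] [ 0.45  0.77 -1.92] 0.0082 59.9 32.73
```

View pics/w7c.png

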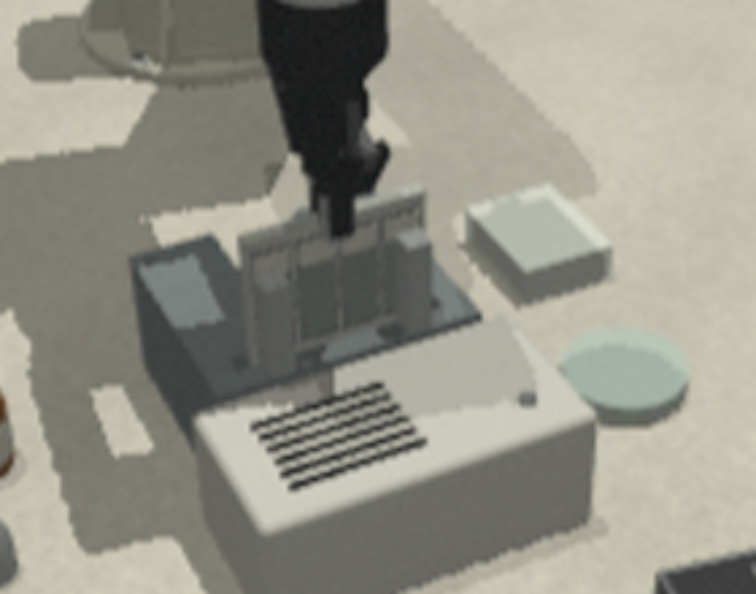

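```bash
python3 - <<'E'
from h import *
manip.movel(W(.0668,0,.1794),speed=.02); f()
for z in(.16,.14,.125,.115,.104):
    st=manip.movel(W(.0668,0,z),speed=.04 if z>.12 else .02,force_limit=8); f()
    if st: print("STOP",z); break
E
```

```text
[ 0.0663 -0.      0.1794] [ 0.03 -0.29 -1.8 ] 0.0084 59.9 33.02
[0.0668 0.     0.1598] [-0.08 -0.17 -0.71] 0.0084 59.9 33.66
[ 0.0668 -0.      0.1399] [-0.01  0.42 -1.24] 0.0084 59.9 34.31
[0.0667 0.     0.1247] [-0.15  0.59 -1.78] 0.0083 59.9 34.83
[ 0.0668 -0.      0.1149] [ 0.8  -0.88 -1.11] 0.0086 59.9 35.48
[ 0.0674 -0.      0.11  ] [-0.46  0.42  4.78] 0.0082 60.8 35.86
STOP 0.104
```

```bash
python3 - <<'E'
from h import *
manip.move_gripper(.026); f(); manip.hold(.2)
print(manip.movel(W(.0668,0,.20),speed=.08,force_limit=10)); manip.movel(W(.0,0,.30),speed=.2); f()
look("w8","scene")
im=cv2.imread("pics/w8.png")[200:420,270:550]; cv2.imwrite("pics/w8c.png",cv2.resize(im,None,fx=2.7,fy=2.7))
E
```

```text
[6.620e-02 1.000e-04 1.089e-01] [-0.23  1.02  0.01] 0.0261 0.0 36.17
False
[-0.000e+00  1.000e-04  2.991e-01] [-0.04  0.94  0.81] 0.0259 0.0 38.41
```

View pics/w8c.png

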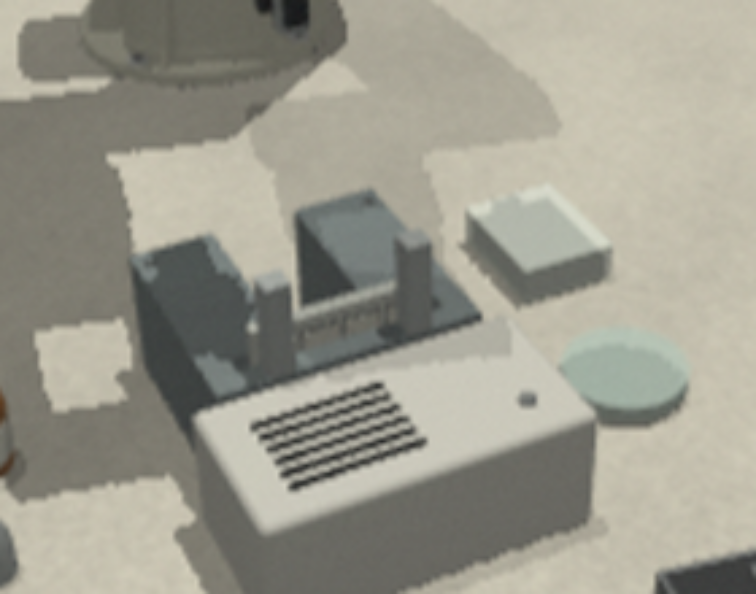

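The picture shows the tray standing home in the slot, about 25 mm proud of the runners, its top edge running between the posts at about (250–400, 310). The gripper is clear of it.

```bash
python3 -c "
from h import *
print(hand_in())"
```

```text
the job is handed in; nothing more can be done
None
```

The tray was squared against both posts, tipped up and lowered to the slot floor, where it stands about 25 mm proud with the slides facing the posts; the gripper is clear, no bystander was touched as far as I could see, and I handed the job in at about 38 s.

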